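# Line up the thread spools by height on the display board

### The job

Set the four loose thread spools upright on the row of cork pads, one centred on each pad, in order of height: the shortest on the pad next to the brass thimble, rising to the tallest at the far end. Leave the button tin where it stands.

Things in the scene. Friction and masses are not known exactly. Their poses are not given: they have to be found in the camera images.
- spool_32: The shortest of four upright wooden thread spools, all wound with the same cream thread: a cylinder 34 mm in diameter and 32 mm tall, loose, standing on the table. Origin at the centre of its underside, z up its axis.
- spool_46: The second shortest of four upright wooden thread spools, all wound with the same cream thread: a cylinder 38 mm in diameter and 46 mm tall, loose, standing on the table. Origin at the centre of its underside, z up its axis.
- spool_60: The second tallest of four upright wooden thread spools, all wound with the same cream thread: a cylinder 42 mm in diameter and 60 mm tall, loose, standing on the table. Origin at the centre of its underside, z up its axis.
- spool_76: The tallest of four upright wooden thread spools, all wound with the same cream thread: a cylinder 46 mm in diameter and 76 mm tall, loose, standing on the table. Origin at the centre of its underside, z up its axis.
- pad_a: One of four alike fixed round cork pads, 58 mm in diameter, 3 mm thick, in a straight row 80 mm apart (centres) along the white-painted wooden board (400 x 76 x 12 mm) fixed on the table. Origin: centre of its underside, 12 mm above the table; its top is at 15 mm. The letter says nothing of the order: tell pads by distance from the thimble. The row runs along its y axis, either way.
- pad_b: One of four alike fixed round cork pads, 58 mm in diameter, 3 mm thick, in a straight row 80 mm apart (centres) along the white-painted wooden board (400 x 76 x 12 mm) fixed on the table. Origin: centre of its underside, 12 mm above the table; its top is at 15 mm. The letter says nothing of the order: tell pads by distance from the thimble. The row runs along its y axis, either way.
- pad_c: One of four alike fixed round cork pads, 58 mm in diameter, 3 mm thick, in a straight row 80 mm apart (centres) along the white-painted wooden board (400 x 76 x 12 mm) fixed on the table. Origin: centre of its underside, 12 mm above the table; its top is at 15 mm. The letter says nothing of the order: tell pads by distance from the thimble. The row runs along its y axis, either way.
- pad_d: One of four alike fixed round cork pads, 58 mm in diameter, 3 mm thick, in a straight row 80 mm apart (centres) along the white-painted wooden board (400 x 76 x 12 mm) fixed on the table. Origin: centre of its underside, 12 mm above the table; its top is at 15 mm. The letter says nothing of the order: tell pads by distance from the thimble. The row runs along its y axis, either way.
- thimble: Brass thimble, 23 mm in diameter and 25 mm tall, fixed upright on the board at one end of the row, 55 mm from the nearest pad's centre, in line with the pads (a flat black button marks the other end). Origin at the centre of its underside, on the board.
- tin: Closed round button tin, steel with a green lid and a white button on it, 60 mm in diameter and 52 mm tall, loose, standing among the spools; to be left where it is. Origin at the centre of its underside.

How it is judged:
At the end, for the whole second after the job is handed in: Each spool upright (within 0.1 rad), released, at rest on a cork pad within 12 mm of its centre: the shortest on the pad nearest the thimble, then in rising height to the tallest on the farthest pad. The tin upright, within 25 mm of where it started (horizontal distance between spool_32 and thimble between 0.035 and 0.075 m and (horizontal distance between spool_32 and pad_a below 0.012 m or horizontal distance between spool_32 and pad_b below 0.012 m or horizontal distance between spool_32 and pad_c below 0.012 m or horizontal distance between spool_32 and pad_d below 0.012 m) and height (world z) of spool_32 between 0.011 and 0.019 m and angle between each of spool_32, spool_46, spool_60, spool_76, tin's own z axis and vertical below 0.1 rad and linear speed of each of spool_32, spool_46, spool_60, spool_76 below 0.02 m/s and angular speed of each of spool_32, spool_46, spool_60, spool_76 below 0.2 rad/s and contact force between each of spool_32, spool_46, spool_60, spool_76 and the fingers below 0.05 N and horizontal distance between spool_46 and thimble between 0.115 and 0.155 m and (horizontal distance between spool_46 and pad_a below 0.012 m or horizontal distance between spool_46 and pad_b below 0.012 m or horizontal distance between spool_46 and pad_c below 0.012 m or horizontal distance between spool_46 and pad_d below 0.012 m) and height (world z) of spool_46 between 0.011 and 0.019 m and horizontal distance between spool_60 and thimble between 0.195 and 0.235 m and (horizontal distance between spool_60 and pad_a below 0.012 m or horizontal distance between spool_60 and pad_b below 0.012 m or horizontal distance between spool_60 and pad_c below 0.012 m or horizontal distance between spool_60 and pad_d below 0.012 m) and height (world z) of spool_60 between 0.011 and 0.019 m and horizontal distance between spool_76 and thimble between 0.275 and 0.315 m and (horizontal distance between spool_76 and pad_a below 0.012 m or horizontal distance between spool_76 and pad_b below 0.012 m or horizontal distance between spool_76 and pad_c below 0.012 m or horizontal distance between spool_76 and pad_d below 0.012 m) and height (world z) of spool_76 between 0.011 and 0.019 m and distance of tin from where it was at the start of the episode below 0.025 m); the robot touches nothing.
It fails at once if the button tin is shifted by more than 25 mm (distance of tin from where it was at the start of the episode above 0.025 m).
It also fails if it takes over 104 s, if anything falls off the work surface, if the arm or the gripper's body presses on something with over 40 N, if the wrist force passes 120 N, or if a joint passes its speed limit or range.

### The arm

A 7-joint arm with a two-finger parallel gripper is mounted at the origin on the work surface. World frame = base frame: x ahead of the robot, y to its left, z up, the work surface at z = 0. Lengths are in m, angles in rad, forces in N, time in s.
With the tool pointing down it reaches from about 0.4 to 0.85 m from the base axis. Payload 10.4 kg.
Tool frame: the origin (TCP) lies at the very end of the fingers, on their centre line; the grasp point (between the pads) lies 19 mm behind it; z points along the fingers, y is the line along which they close (so a half turn about z gives the same grasp; the last joint's range is limited). The gripper opens to 87 mm and grips with 3 to 60 N. Pads are 19 mm wide; open, the fingers measure 117 mm over their backs; the gripper's body (75 mm by 190 mm) begins 51 mm behind the grasp point.
Start: joints at [1.178, 0.332, -0.065, 1.46, 0.022, 1.35, -0.088], TCP at [0.226, -0.583, 0.186] pointing down, gripper open.
Joint ranges: [-2.6, 2.6], [-0.5, 2.12], [-1.47, 1.34], [0.16, 2.42], [-1.27, 4.41], [0.06, 2.06], [-2.6, 2.6]. Speed limits (rad/s): [2.22, 2.22, 2.79, 2.79, 3.14, 3.14, 3.14].

### API

Orientations are given as a unit quaternion [x, y, z, w].
In Python, from bench import r gives the robot as it stands.
- The arm moves only by the tool jog_arm, called after ">>>" as name(argument=value, ...) on one line, values as JSON. Schema: {"type":"object","properties":{"deltas":{"type":"array","items":{"type":"array","items":{"type":"array","items":{"type":"number"},"minItems":5,"maxItems":5},"minItems":1,"maxItems":12},"minItems":1,"maxItems":1},"squeeze":{"type":"number"},"only":{"type":"string"},"quiet":{"type":"boolean"},"lines":{"type":"string"}},"required":["deltas"],"additionalProperties":false}. deltas is a list that holds a single list of rows (three levels of brackets), with 1 to 12 rows, each of 5 numbers: dx, dy, dz in a scale on which 1.0 is 0.5 m, then a turn about the tool's z in parts of the range, where 1.0 means pi rad, then the finger opening in m; each row is the pose to reach, as a shift and turn from the pose commanded when the call began, along the tool's axes at that moment; what a row does not reach only later rows make up. A row lasts 1/10 s, in which the tool goes at most 0.05 m and 0.15 rad, less where a joint would pass 70% of its speed; a pose out of reach is approached as far as the arm can. The fingers move at their own pace and stop on an object; squeeze is the grip in N (left out, the last holds). Time passes only in rows, so rows that do not move let the fingers close. The tool returns the time, the measured TCP pose, the force, the opening and the grip force at its end. only (a regular expression) keeps the lines of the reply that match it, lines (a string "A,B") keeps lines A to B, and quiet returns only ok. Shift and turn numbers lie between -1 and 1, and a call with a number outside is refused. Input that does not fit is refused with a message, and nothing moves.
- r.read_state(): the state, without advancing time (a new reading comes with each control period).
- r.camera(name): name is "side" or "top" or "wrist"; returns a dict with "img" (420x560x3 uint8, red, green, blue), "fx", "fy", "cx", "cy" (pixels), "k1" (the pictures are not rectified: a ray, as slopes to the right and down, at radius r is drawn at 1 + k1 r^2 times it, then the intrinsics apply), "pose" (4x4, takes a point from camera to world coordinates). Camera axes: x right, y down, z forward; pixel columns grow to the right and rows downward; lengths in m; the calibration is good to about 2 mm. A picture is of the moment at which its call begins. There is no depth.
- r.close_job(): hands the job in; it is judged then, once.
Trained networks look in the newest picture that a camera, given by its name, has taken for a name from the list of things; names that differ only in an ending like _2 or _b are one class to them, and where a whole thing is asked for, a point or a joint stands for the part that bears it (a point fixed in the world has none). Each returns a list of dicts, best first, with "p" (0 to 1); they miss things now and then, are a little off and sometimes report something else, mostly with a low value. They report only what shows in the picture. A call takes as long as a camera call.
- r.recognise(camera, label): "position" ([column, row] as shares, 0 to 1, of the picture: columns of its width, rows of its height, amid what is visible of it).
- r.regions_of(camera, label): "pixels" (420x560 bool, what is visible of it) and "position" ([column, row] as shares, 0 to 1, of the picture: columns of its width, rows of its height, amid what is visible of it).
The state is a dict: "time": time; "joint_positions": joint angles; "joint_vel": joint speeds; "joint_torque": joint torques, N m; "ee_pos": TCP position; "eef_rot": TCP orientation; "ft_force": force on the tool from outside, world axes, zero at the start; "torque": the same for the moment, N m; "width": finger opening in m; "grip_force": force on a finger pad.
Only numpy, scipy, OpenCV 4.12 (cv2) and the standard library are available. Lean on these libraries where they do the work, as an engineer would, in place of code of your own. Each camera call takes 0.05 s, during which the arm holds its last target. There are 200 camera calls.

## Working session

There is one attempt and no reset: what is moved stays moved. The work goes in short steps, Python scripts to look and compute and a tool call to move; the robot and the scene stay as the last step left them, time stands still between calls to the robot, and variables do not carry over. Pictures are saved under pics/ and viewed, at most 14 in all, crops included, and the job is handed in when it is done.

```bash
mkdir -p pics; ls; python3 - <<'E'
from bench import r
import cv2,numpy as np
s=r.read_state();print(s['time'],s['ee_pos'],s['eef_rot'],s['width'])
for n in['top','side']:
    c=r.camera(n);cv2.imwrite(f'pics/{n}0.png',c['img'][:,:,::-1]);print(n,c['fx'],c['cx'],c['cy'],c['k1'],np.round(c['pose'],3).tolist())
    for l in['spool_32','spool_46','spool_60','spool_76','pad_a','thimble','tin']:
        print(l,[(np.round(np.array(d['position'])*[560,420]).tolist(),round(d['p'],2)) for d in r.recognise(n,l)])
E
```

```text
pics
0.0 [ 0.22571405 -0.58235298  0.18495592] [ 9.82948510e-01  1.83879653e-01 -1.81404479e-04 -6.83056967e-04] 0.08686018287660531
top 380.60327886535765 279.97387205118434 208.7545106690952 -0.07255750914920676 [[0.007, -0.989, 0.149, 0.42], [-1.0, -0.008, -0.007, -0.004], [0.008, -0.149, -0.989, 0.938], [0.0, 0.0, 0.0, 1.0]]
spool_32 [([405.0, 279.0], 0.94), ([205.0, 257.0], 0.71), ([336.0, 255.0], 0.69), ([276.0, 264.0], 0.64)]
spool_46 [([405.0, 279.0], 0.94), ([205.0, 257.0], 0.71), ([336.0, 255.0], 0.69), ([276.0, 264.0], 0.64)]
spool_60 [([405.0, 279.0], 0.94), ([205.0, 257.0], 0.71), ([336.0, 255.0], 0.69), ([276.0, 264.0], 0.64)]
spool_76 [([405.0, 279.0], 0.94), ([205.0, 257.0], 0.71), ([336.0, 255.0], 0.69), ([276.0, 264.0], 0.64)]
pad_a [([224.0, 186.0], 0.95), ([253.0, 191.0], 0.75), ([288.0, 190.0], 0.74), ([320.0, 192.0], 0.55), ([342.0, 196.0], 0.18)]
thimble [([339.0, 194.0], 0.39)]
tin [([144.0, 259.0], 0.56)]
side 512.9872419701564 275.69751193667594 223.02900062685347 -0.0346409483237637 [[-0.982, -0.137, 0.13, 0.413], [-0.188, 0.743, -0.642, 0.688], [-0.009, -0.655, -0.755, 0.841], [0.0, 0.0, 0.0, 1.0]]
spool_32 [([365.0, 137.0], 0.81), ([336.0, 235.0], 0.72), ([332.0, 182.0], 0.6), ([314.0, 302.0], 0.54)]
spool_46 [([365.0, 137.0], 0.81), ([336.0, 235.0], 0.72), ([332.0, 182.0], 0.6), ([314.0, 302.0], 0.54)]
spool_60 [([365.0, 137.0], 0.81), ([336.0, 235.0], 0.72), ([332.0, 182.0], 0.6), ([314.0, 302.0], 0.54)]
spool_76 [([365.0, 137.0], 0.81), ([336.0, 235.0], 0.72), ([332.0, 182.0], 0.6), ([314.0, 302.0], 0.54)]
pad_a [([234.0, 275.0], 0.82), ([241.0, 245.0], 0.8), ([255.0, 217.0], 0.66), ([263.0, 190.0], 0.54)]
thimble []
tin [([310.0, 373.0], 0.68)]
```

View pics/top0.png

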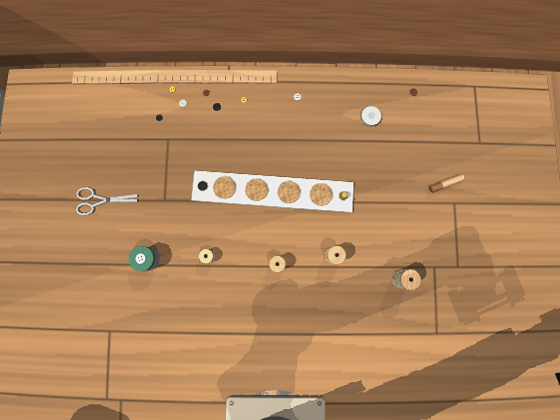

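View pics/side0.png

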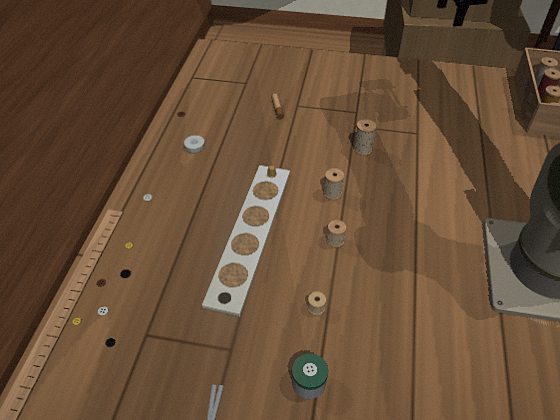

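Top view: the thimble is at the right end of the board (344,195) and the black button at the left (203,186). Spools run left to right at (205,256), (277,264), (336,255) and (408,279), increasing in size, with the tin at (143,259). The side view shows the same order.

```bash
cat > h.py <<'E'
from bench import r
import cv2,numpy as np
from scipy.optimize import least_squares
def proj(c,P):
    T=np.linalg.inv(c['pose']);q=P@T[:3,:3].T+T[:3,3];s=q[:,:2]/q[:,2:]
    s=s*(1+c['k1']*(s**2).sum(1,keepdims=True));return s*[c['fx'],c['fy']]+[c['cx'],c['cy']]
def cyl(x,y,z,d,h):
    a=np.linspace(0,2*np.pi,40,False);o=np.c_[x+d/2*np.cos(a),y+d/2*np.sin(a)]
    return np.vstack([np.c_[o,0*a+z],np.c_[o,0*a+z+h]])
def cen(pts):
    m=cv2.moments(cv2.convexHull(np.float32(pts).reshape(-1,1,2)));return np.array([m['m10'],m['m01']])/m['m00'],m['m00']
def masks(n,l,pm=.2):
    return [(cen(np.argwhere(d['pixels'])[:,::-1]),d['p']) for d in r.regions_of(n,l) if d['p']>pm]
def fit(obs,z,d,h,x0):  # obs: [(cam,centroid)]
    f=lambda p:np.concatenate([cen(proj(c,cyl(*p,z,d,h)))[0]-u for c,u in obs])
    s=least_squares(f,x0,diff_step=1e-4);return s.x,np.round(s.fun,1)
def ground(c,u,z):
    f=lambda p:proj(c,np.array([[p[0],p[1],z]]))[0]-u
    return least_squares(f,[.5,0]).x
def tool(target):
    s=r.read_state();x,y,zz,w=s['eef_rot']
    from scipy.spatial.transform import Rotation as R
    return R.from_quat(s['eef_rot']).inv().apply(np.array(target)-s['ee_pos'])
E
python3 - <<'E'
from h import *
cs={n:r.camera(n) for n in['top','side']}
M={n:{l:masks(n,l) for l in['spool_32','pad_a','tin','thimble']} for n in cs}
for l in['spool_32','pad_a','tin','thimble']:
    for n in cs:
        print(l,n,[(np.round(ground(cs[n],u,.02),3).tolist(),int(a),round(p,2)) for (u,a),p in M[n][l]])
dims=[(.034,.032),(.038,.046),(.042,.060),(.046,.076)]
S={n:sorted(M[n]['spool_32'],key=lambda m:-ground(cs[n],m[0][0],.02)[1]) for n in cs}
if all(len(v)==4 for v in S.values()):
  for i,(d,h) in enumerate(dims):
    for ns in(['top'],['side'],['top','side']):
        x,e=fit([(cs[n],S[n][i][0][0]) for n in ns],0,d,h,[.45,.0]);print('spool',i,ns,np.round(x,4),e)
    x,e=fit([(cs[n],S[n][i][0][0]) for n in cs],0,d,h,[.45,.0]);print('areas',[(int(S[n][i][0][1]),int(cen(proj(cs[n],cyl(*x,0,d,h)))[1])) for n in cs])
P={n:sorted([m for m in M[n]['pad_a'] if m[1]>.4],key=lambda m:-ground(cs[n],m[0][0],.012)[1]) for n in cs}
for n in cs:
  for m in P[n]: print('pad',n,np.round(fit([(cs[n],m[0][0])],.012,.058,.003,[.6,0])[0],4))
for n in cs:
  for m in M[n]['tin'][:1]: print('tin',n,np.round(fit([(cs[n],m[0][0])],0,.06,.052,[.45,.2])[0],4))
print('thimble tophand',ground(cs['top'],[344,195],.03),'side',ground(cs['side'],[271,172],.025),'button',ground(cs['top'],[203,186],.012),ground(cs['side'],[225,298],.012))
E
```

```text
spool_32 top [([0.424, -0.003], 210, 0.79), ([0.391, -0.313], 458, 0.79), ([0.448, -0.141], 294, 0.6), ([0.601, -0.029], 373, 0.31)]
spool_32 side [([0.426, -0.003], 411, 0.78), ([0.392, -0.326], 619, 0.68), ([0.448, -0.149], 525, 0.61), ([0.444, 0.17], 359, 0.58), ([0.435, 0.314], 1348, 0.43)]
pad_a top [([0.596, -0.109], 351, 0.76), ([0.612, 0.126], 393, 0.76), ([0.607, 0.049], 383, 0.61), ([0.601, -0.029], 431, 0.56)]
pad_a side [([0.601, -0.021], 412, 0.95), ([0.596, -0.1], 330, 0.86), ([0.613, 0.136], 499, 0.81), ([0.608, 0.059], 465, 0.61)]
tin top [([0.433, 0.318], 582, 0.97)]
tin side [([0.435, 0.315], 1335, 0.7), ([0.392, -0.328], 633, 0.67), ([0.426, -0.003], 412, 0.26)]
thimble top []
thimble side []
pad top [0.6133 0.1272]
pad top [0.6085 0.0496]
pad top [ 0.6023 -0.0294]
pad top [ 0.5969 -0.11  ]
pad side [0.6142 0.1313]
pad side [0.6097 0.0531]
pad side [ 0.6029 -0.0274]
pad side [ 0.5978 -0.1065]
tin top [0.4334 0.3143]
tin side [0.4345 0.3179]
thimble tophand [ 0.59174105 -0.1655912 ] side [ 0.59352063 -0.15644891] button [0.61495439 0.18181288] [0.61507987 0.18625047]
```

```bash
python3 - <<'E'
from h import *
cs={n:r.camera(n) for n in['top','side']}
A=np.array([[.448,.165],[.426,-.003],[.448,-.145],[.391,-.32]])
dims=[(.034,.032),(.038,.046),(.042,.060),(.046,.076)]
M={n:masks(n,'spool_32',.1) for n in cs}
for i,(d,h) in enumerate(dims):
    obs=[]
    for n in cs:
        c=[m[0] for m in M[n] if np.hypot(*(ground(cs[n],m[0][0],.02)-A[i]))<.04]
        if c: obs.append((cs[n],c[0][0]));x=fit(obs[-1:],0,d,h,A[i])[0];print(i,n,np.round(x,4),int(c[0][1]),int(cen(proj(cs[n],cyl(*x,0,d,h)))[1]))
        else: print(i,n,'none')
g=[(205,256),(277,264),(336.5,255),(410.5,279.5)]  # hand-read top holes
for u,(d,h) in zip(g,dims): print('top hole',np.round(ground(cs['top'],u,h),4))
E
```

```text
0 top [0.4428 0.1665] 133 190
0 side [0.4427 0.1683] 319 387
1 top [ 0.4255 -0.0027] 187 210
1 side [0.4266 0.0011] 424 467
2 top [ 0.4467 -0.1392] 276 313
2 side none
3 top [ 0.3903 -0.3058] 440 508
3 side none
top hole [0.4416 0.1669]
top hole [ 0.4243 -0.0038]
top hole [ 0.4456 -0.1405]
top hole [ 0.3905 -0.3057]
```

Everything is consistent. First goes spool_76 at about (0.390, -0.304), with the fingers turned to close across the row.

Units first: shifts go in shares of 0.5 m and turns go in shares of pi rad. So 0.253 m / 0.5 = 0.506, -0.2 m / 0.5 = -0.4, -1.13 rad / 3.1416 = -0.3597.

>>> jog_arm(deltas=[[[0.506,-0.4,0,-0.3597,0.087],[0.506,-0.4,0,-0.3597,0.087],[0.506,-0.4,0,-0.3597,0.087],[0.506,-0.4,0,-0.3597,0.087],[0.506,-0.4,0,-0.3597,0.087],[0.506,-0.4,0,-0.3597,0.087],[0.506,-0.4,0,-0.3597,0.087],[0.506,-0.4,0,-0.3597,0.087],[0.506,-0.4,0,-0.3597,0.087],[0.506,-0.4,0,-0.3597,0.087],[0.506,-0.4,0,-0.3597,0.087],[0.506,-0.4,0,-0.3597,0.087]]], squeeze=20)

```text
time: 2.7
ee_pos: [0.3892, -0.3053, 0.1857]
eef_rot: [0.733, 0.681, -0.0, -0.0]
ft_force: [0.3, -0.5, -0.4]
width: 0.0868
grip_force: 0.0
```

```bash
python3 - <<'E'
from h import *
s=r.read_state();print(s['joint_positions'].round(2) if hasattr(s['joint_positions'],'round') else s['joint_positions'],tool([.390,-.304,.05]))
c=r.camera('wrist');cv2.imwrite('pics/w1.png',c['img'][:,:,::-1])
for m in masks('wrist','spool_76'):
    x=fit([(c,m[0][0])],0,.046,.076,[.39,-.304]);print(m,x,cen(proj(c,cyl(*x[0],0,.046,.076)))[1])
E
```

```text
[ 0.94  0.07 -0.38  1.78  0.03  1.3   0.48] [0.00136961 0.0007146  0.13568511]
((array([283.27463582, 187.1293916 ]), 2334.0), 0.75) (array([ 0.39229829, -0.30414961]), array([-0.,  0.])) 2413.0984117169864
((array([328.26975361,  13.11866327]), 1177.0), 0.69) (array([ 0.44136449, -0.15580123]), array([ 0., -0.])) 3565.7902015010695
```

View pics/w1.png

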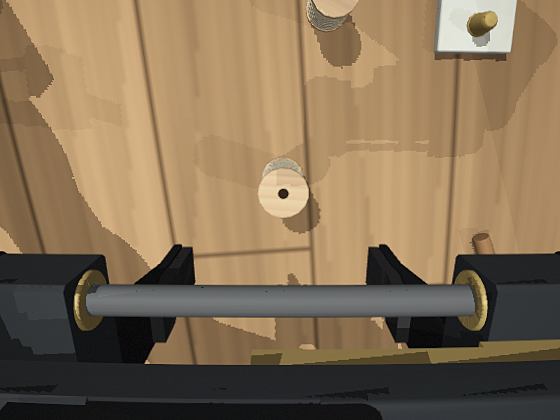

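The wrist view confirms spool_76 centred at (0.392, -0.304), with the tool above it. Descend, grip, lift.

Converted, 0.146 m / 0.5 = 0.292, 0.11 m / 0.5 = 0.22.

>>> jog_arm(deltas=[[[0.002,0.004,0.08,0,0.087],[0.002,0.004,0.16,0,0.087],[0.002,0.004,0.22,0,0.087],[0.002,0.004,0.26,0,0.087],[0.002,0.004,0.292,0,0.087],[0.002,0.004,0.292,0,0.087],[0.002,0.004,0.292,0,0.03],[0.002,0.004,0.292,0,0.03],[0.002,0.004,0.292,0,0.03],[0.002,0.004,0.292,0,0.03],[0.002,0.004,0.292,0,0.03],[0.002,0.004,0.292,0,0.03]]], squeeze=20)

```text
time: 4.0
ee_pos: [0.3917, -0.3041, 0.0399]
eef_rot: [0.732, 0.682, -0.0, 0.0]
ft_force: [-0.0, -0.3, -0.2]
width: 0.0467
grip_force: 0.0
```

```bash
python3 -c "
from h import *
print(tool([.614,.1307,.185]))"
```

```text
[ 0.44942028  0.19094157 -0.14512112]
```

Converted, -0.14 m / 0.5 = -0.28, -0.13 m / 0.5 = -0.26.

>>> jog_arm(deltas=[[[0,0,0,0,0.03],[0,0,0,0,0.03],[0,0,0,0,0.03],[0,0,-0.04,0,0.03],[0,0,-0.1,0,0.03],[0,0,-0.18,0,0.03],[0,0,-0.26,0,0.03],[0,0,-0.28,0,0.03],[0,0,-0.28,0,0.03]]], squeeze=20)

```text
time: 4.9
ee_pos: [0.3924, -0.3046, 0.1813]
eef_rot: [0.732, 0.682, 0.0, 0.002]
ft_force: [-0.1, -0.2, -1.1]
width: 0.0301
grip_force: 0.0
```

```bash
python3 -c "
from h import *
print(tool([.614,.1307,.18]))"
```

```text
[0.44990765 0.19011999 0.00083962]
```

```bash
python3 - <<'E'
from h import *
a=r.camera('wrist')['img'];b=r.camera('side')['img']
cv2.imwrite('pics/w2.png',np.hstack([a[:,:400],b[60:,250:450].repeat(2,0).repeat(2,1)[:420]])[:,:,::-1])
E
```

```text
(no output)
```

View pics/w2.png

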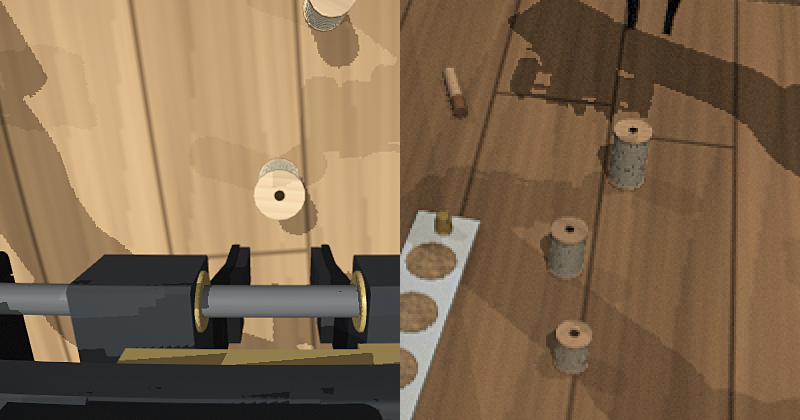

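The grasp closed on nothing: the spool still stands in the wrist view at (280,195), although the fingers closed to 30 mm. I'll check where the fingertips really are in the side view.

```bash
python3 - <<'E'
from h import *
s=r.read_state();p=s['ee_pos']
for n in['side','top','wrist']:
    c=r.camera(n);q=np.vstack([p,p+[.015,0,0],p-[.015,0,0],[p[0],p[1],0],[p[0],p[1],.076]]);print(n,proj(c,q).round().tolist())
    if n!='wrist':cv2.imwrite(f'pics/{n}3.png',c['img'][:,:,::-1][:, :, :])
    else: print(np.round(c['pose'],3).tolist())
a=cv2.imread('pics/side3.png')[:210,270:470];b=cv2.imread('pics/top3.png')[180:390,330:530]
cv2.imwrite('pics/st3.png',cv2.resize(np.hstack([a,b]),None,fx=2,fy=2,interpolation=0))
E
```

```text
side [[372.0, 88.0], [366.0, 87.0], [379.0, 89.0], [363.0, 149.0], [367.0, 125.0]]
top [[427.0, 281.0], [427.0, 273.0], [427.0, 289.0], [399.0, 278.0], [410.0, 279.0]]
wrist [[281.0, 237.0], [306.0, 235.0], [256.0, 239.0], [281.0, 180.0], [281.0, 196.0]]
[[0.997, -0.068, -0.021, 0.396], [-0.072, -0.959, -0.273, -0.229], [-0.002, 0.274, -0.962, 0.378], [0.0, 0.0, 0.0, 1.0]]
```

View pics/st3.png

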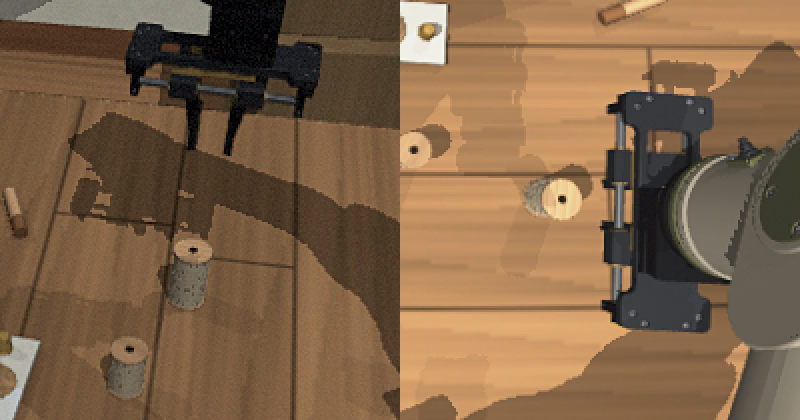

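```bash
python3 - <<'E'
from h import *
s=r.read_state();print(s['width'],s['joint_positions'])
a=cv2.imread('pics/side3.png')[40:100,330:430];w=r.camera('wrist')['img'][:,:,::-1][200:350,180:380]
cv2.imwrite('pics/z4.png',np.vstack([cv2.resize(a,(500,300),interpolation=cv2.INTER_CUBIC)*1.0*1.6,cv2.resize(w,(500,300)[:1]+(300,))*1.6]).clip(0,255).astype(np.uint8))
E
```

```text
0.029949515858154255 [ 0.93747619  0.07474337 -0.38473262  1.78719684  0.02880678  1.28772402
  0.4747148 ]
```

View pics/z4.png

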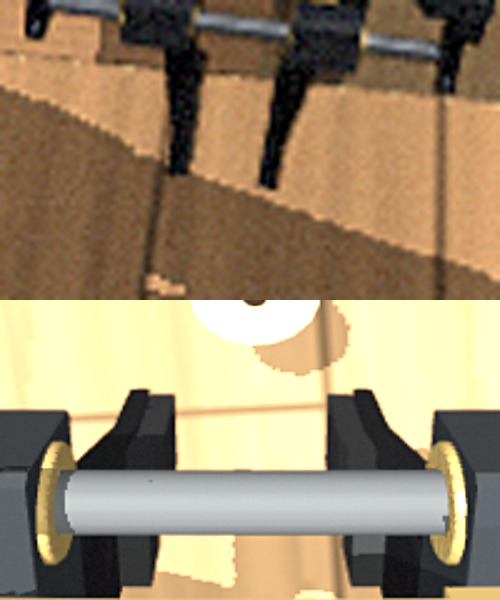

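```bash
python3 - <<'E'
from h import *
cs={n:r.camera(n) for n in['wrist','side','top']};p=r.read_state()['ee_pos']
obs=[('side',(374.6,76)),('wrist',(280.6,247))]
f=lambda x:np.concatenate([proj(cs[n],x[None])[0]-u for n,u in obs])
s=least_squares(f,p);print(p,s.x,s.fun,'proj top',proj(cs['top'],s.x[None]))
print(cs['wrist']['fx'])
for dz in(0,.02,.03,.04):print(dz,proj(cs['wrist'],p+np.array([[.015,0,dz],[-.015,0,dz]])).round(),proj(cs['side'],p+np.array([[0,0,dz]])).round())
E
```

```text
[ 0.39137908 -0.30377265  0.17914823] [ 0.39161895 -0.295949    0.21402292] [-0.64355185 -0.0783531  -0.15126643  0.01078973] proj top [[430.40542062 281.33958732]]
352.6169075404279
0 [[306. 236.]
 [256. 239.]] [[372.  88.]]
0.02 [[308. 248.]
 [254. 252.]] [[373.  80.]]
0.03 [[310. 256.]
 [252. 259.]] [[374.  76.]]
0.04 [[312. 264.]
 [251. 268.]] [[375.  72.]]
```

Triangulating the fingertips puts them about 34 mm above the reported TCP, while the horizontal position agrees. That explains the miss. A reported TCP of 0.012 is safe under either reading, so I'll open and go down to it.

Converted, 0.168 m / 0.5 = 0.336, 0.04 m / 0.5 = 0.08.

>>> jog_arm(deltas=[[[0,0,0,0,0.087],[0,0,0,0,0.087],[0,0,0,0,0.087],[0,0,0,0,0.087],[0,0,0.08,0,0.087],[0,0,0.16,0,0.087],[0,0,0.22,0,0.087],[0,0,0.26,0,0.087],[0,0,0.29,0,0.087],[0,0,0.316,0,0.087],[0,0,0.336,0,0.087],[0,0,0.336,0,0.087]]])

```text
time: 6.55
ee_pos: [0.391, -0.3036, 0.0107]
eef_rot: [0.732, 0.682, -0.0, -0.001]
ft_force: [0.6, 0.3, 0.5]
width: 0.0868
grip_force: 0.0
```

>>> jog_arm(deltas=[[[0,0,0,0,0.03],[0,0,0,0,0.03],[0,0,0,0,0.03],[0,0,0,0,0.03],[0,0,0,0,0.03],[0,0,0,0,0.03],[0,0,0,0,0.03],[0,0,0,0,0.03]]], squeeze=20)

```text
time: 7.35
ee_pos: [0.3917, -0.3041, 0.0119]
eef_rot: [0.732, 0.682, -0.0, 0.0]
ft_force: [-0.4, 0.2, 1.0]
width: 0.0453
grip_force: 20.0
```

```bash
python3 - <<'E'
from h import *
a=r.camera('wrist')['img'];b=r.camera('side')['img']
cv2.imwrite('pics/w5.png',np.hstack([a[:,80:480],b[60:,270:470].repeat(2,0).repeat(2,1)[:420]])[:,:,::-1])
E
```

```text
(no output)
```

View pics/w5.png

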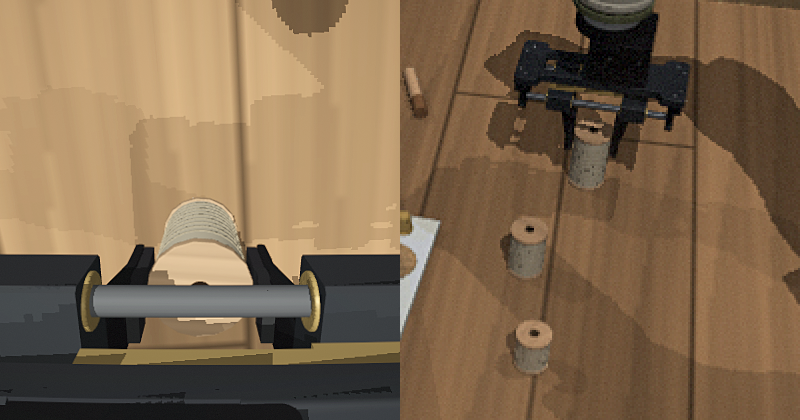

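Gripped at 45 mm width and 20 N. Lift and carry to the far pad.

Converted, -0.12 m / 0.5 = -0.24, -0.04 m / 0.5 = -0.08.

>>> jog_arm(deltas=[[[0,0,-0.02,0,0.03],[0,0,-0.08,0,0.03],[0,0,-0.16,0,0.03],[0,0,-0.24,0,0.03],[0,0,-0.24,0,0.03]]])

```text
time: 7.95
ee_pos: [0.3943, -0.3057, 0.1378]
eef_rot: [0.732, 0.682, 0.001, 0.004]
ft_force: [0.6, -0.3, -1.8]
width: 0.0455
grip_force: 20.0
```

```bash
python3 -c "
from h import *
print(tool([.614,.1307,.13]))"
```

```text
[0.45088483 0.18816746 0.00677461]
```

Converted, 0.449 m / 0.5 = 0.898, 0.191 m / 0.5 = 0.382.

>>> jog_arm(deltas=[[[0.09,0.038,0,0,0.03],[0.18,0.076,0,0,0.03],[0.27,0.114,0,0,0.03],[0.36,0.152,0,0,0.03],[0.45,0.19,0,0,0.03],[0.54,0.228,0,0,0.03],[0.63,0.266,0,0,0.03],[0.72,0.304,0,0,0.03],[0.81,0.342,0,0,0.03],[0.898,0.382,0,0,0.03],[0.898,0.382,0,0,0.03],[0.898,0.382,0,0,0.03]]])

```text
time: 9.15
ee_pos: [0.6135, 0.1318, 0.1311]
eef_rot: [0.731, 0.682, -0.0, -0.001]
ft_force: [-0.1, -0.5, -2.3]
width: 0.0455
grip_force: 20.0
```

>>> jog_arm(deltas=[[[0,0,0,0,0.03],[0,0,0,0,0.03],[0,0,0,0,0.03]]])

```text
time: 9.45
ee_pos: [0.614, 0.1288, 0.132]
eef_rot: [0.732, 0.681, -0.0, 0.0]
ft_force: [-0.2, -0.5, 0.5]
width: 0.0455
grip_force: 20.0
```

```bash
python3 - <<'E'
from h import *
print(tool([.614,.1307,.028]))
c={n:r.camera(n) for n in['top','side','wrist']}
T=[(.5974,-.1087),(.6029,-.0289),(.6085,.0509),(.614,.1307)]
for n in c:
    for m in masks(n,'pad_a'):
        x=fit([(c[n],m[0][0])],.012,.058,.003,[.6,0])[0];print('pad',n,x.round(4),m[1],int(m[0][1]))
    for m in masks(n,'spool_76'):
        g=fit([(c[n],m[0][0])],.12,.046,.076,[.6,0])[0]
        if np.hypot(*(g-T[3]))<.05: print('held',n,g.round(4),m[1],int(m[0][1]))
a=c['wrist']['img'];b=c['top']['img']
cv2.imwrite('pics/w6.png',np.hstack([a[:,80:480],b[130:340,140:340].repeat(2,0).repeat(2,1)[:420]])[:,:,::-1])
E
```

```text
[ 0.00196926 -0.00021747  0.1040391 ]
pad top [ 0.6028 -0.0296] 0.92 389
pad top [ 0.5978 -0.1096] 0.6 355
pad top [0.6154 0.0362] 0.46 122
pad side [0.6135 0.1318] 0.96 543
pad side [0.604  0.0538] 0.76 357
pad side [ 0.6013 -0.0197] 0.54 243
pad side [0.4439 0.1652] 0.45 346
pad wrist [0.6135 0.1355] 0.91 2406
pad wrist [ 0.6024 -0.0322] 0.88 845
held wrist [0.6139 0.1291] 0.66 10674
held wrist [0.6107 0.0857] 0.62 845
```

View pics/w6.png

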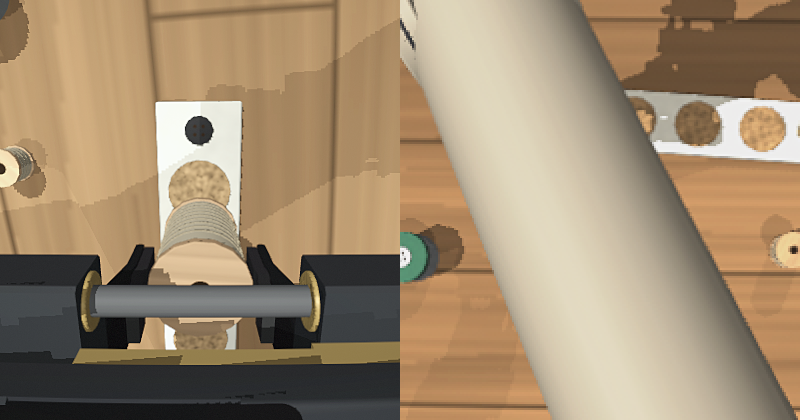

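Wrist view: the held spool is in line over the far pad, with the black button beyond it at (279,130). Lower.

Converted, 0.104 m / 0.5 = 0.208, 0.102 m / 0.5 = 0.204.

>>> jog_arm(deltas=[[[0.002,0,0.08,0,0.03],[0.002,0,0.15,0,0.03],[0.002,0,0.18,0,0.03],[0.002,0,0.194,0,0.03],[0.002,0,0.2,0,0.03],[0.002,0,0.204,0,0.03],[0.002,0,0.208,0,0.03],[0.002,0,0.208,0,0.03]]])

```text
time: 10.7
ee_pos: [0.6145, 0.1314, 0.0284]
eef_rot: [0.732, 0.682, 0.0, 0.0]
ft_force: [-0.6, 0.3, -1.0]
width: 0.0455
grip_force: 20.0
```

Converted, -0.15 m / 0.5 = -0.3, -0.11 m / 0.5 = -0.22.

>>> jog_arm(deltas=[[[0,0,0.002,0,0.03],[0,0,0.002,0,0.087],[0,0,0.002,0,0.087],[0,0,0.002,0,0.087],[0,0,0.002,0,0.087],[0,0,-0.04,0,0.087],[0,0,-0.12,0,0.087],[0,0,-0.22,0,0.087],[0,0,-0.3,0,0.087],[0,0,-0.3,0,0.087]]])

```text
time: 11.7
ee_pos: [0.6168, 0.1327, 0.1843]
eef_rot: [0.732, 0.682, 0.004, 0.002]
ft_force: [-0.1, 0.2, -0.6]
width: 0.0868
grip_force: 0.0
```

>>> jog_arm(deltas=[[[-0.08,-0.042,0,0,0.087],[-0.16,-0.084,0,0,0.087],[-0.24,-0.126,0,0,0.087],[-0.32,-0.168,0,0,0.087],[-0.4,-0.21,0,0,0.087],[-0.48,-0.252,0,0,0.087],[-0.56,-0.294,0,0,0.087],[-0.56,-0.294,0,0,0.087],[-0.56,-0.294,0,0,0.087]]])

```text
time: 12.6
ee_pos: [0.4471, -0.1384, 0.1776]
eef_rot: [0.733, 0.681, -0.0, 0.0]
ft_force: [0.1, 0.8, -0.2]
width: 0.0869
grip_force: 0.0
```

```bash
python3 - <<'E'
from h import *
print(tool([.4475,-.1385,-.006]))
c={n:r.camera(n) for n in['top','side','wrist']}
for n in c:
    for m in masks(n,'spool_76'):
        g=fit([(c[n],m[0][0])],.015,.046,.076,[.6,.1])[0]
        if np.hypot(*(g-[.614,.131]))<.05: print('placed76',n,g.round(4),m[1],int(m[0][1]))
        g=fit([(c[n],m[0][0])],0,.042,.06,[.45,-.1])[0]
        if np.hypot(*(g-[.447,-.14]))<.05: print('60',n,g.round(4),m[1],int(m[0][1]))
a=c['wrist']['img'];b=c['side']['img']
cv2.imwrite('pics/w7.png',np.hstack([a[:,80:480],b[170:380,180:380].repeat(2,0).repeat(2,1)[:420]])[:,:,::-1])
E
```

```text
[5.89499859e-06 3.95962502e-04 1.83645846e-01]
placed76 top [0.6141 0.1287] 0.87 428
60 top [ 0.4474 -0.1329] 0.81 198
placed76 side [0.6142 0.1315] 0.67 826
60 side [ 0.4477 -0.1351] 0.59 556
60 wrist [ 0.4479 -0.1391] 0.83 1770
```

View pics/w7.png

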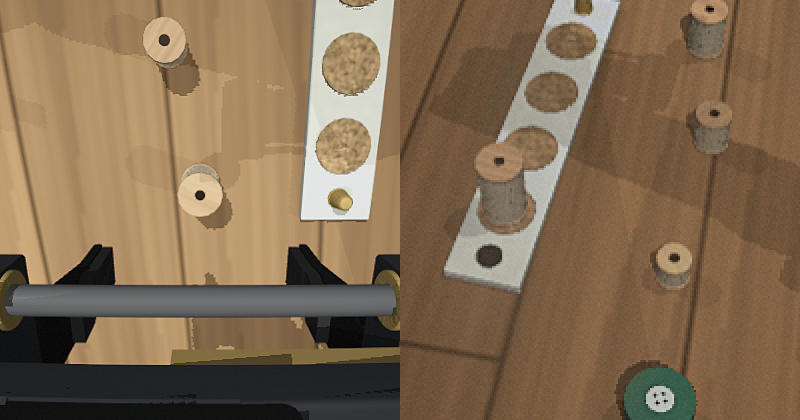

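Spool_76 stands on the last pad, about (0.614, 0.130). Spool_60 is directly below, so descend and grip.

Converted, 0.183 m / 0.5 = 0.366, 0.178 m / 0.5 = 0.356.

>>> jog_arm(deltas=[[[0,0.002,0.1,0,0.087],[0,0.002,0.18,0,0.087],[0,0.002,0.24,0,0.087],[0,0.002,0.29,0,0.087],[0,0.002,0.32,0,0.087],[0,0.002,0.34,0,0.087],[0,0.002,0.356,0,0.087],[0,0.002,0.366,0,0.087]]])

```text
time: 13.7
ee_pos: [0.4488, -0.1375, -0.0055]
eef_rot: [0.732, 0.682, 0.0, 0.0]
ft_force: [0.2, 0.1, -0.2]
width: 0.087
grip_force: 0.0
```

>>> jog_arm(deltas=[[[0,0,0,0,0.03],[0,0,0,0,0.03],[0,0,0,0,0.03],[0,0,0,0,0.03],[0,0,0,0,0.03],[0,0,0,0,0.03],[0,0,0,0,0.03],[0,0,0,0,0.03]]], squeeze=20)

```text
time: 14.5
ee_pos: [0.4485, -0.1377, -0.0052]
eef_rot: [0.732, 0.682, -0.0, 0.0]
ft_force: [-0.8, -0.4, 0.8]
width: 0.0416
grip_force: 20.0
```

Converted, 0.199 m / 0.5 = 0.398, 0.146 m / 0.5 = 0.292.

>>> jog_arm(deltas=[[[0,0,-0.02,0,0.03],[0,0,-0.08,0,0.03],[0,0,-0.16,0,0.03],[0,0,-0.24,0,0.03],[0.06,0.048,-0.24,0,0.03],[0.14,0.1,-0.24,0,0.03],[0.22,0.16,-0.24,0,0.03],[0.3,0.22,-0.24,0,0.03],[0.36,0.27,-0.24,0,0.03],[0.398,0.292,-0.24,0,0.03],[0.398,0.292,-0.24,0,0.03],[0.398,0.292,-0.24,0,0.03]]])

```text
time: 15.7
ee_pos: [0.608, 0.0506, 0.1149]
eef_rot: [0.731, 0.682, -0.0, -0.0]
ft_force: [-0.6, -0.4, -0.9]
width: 0.0412
grip_force: 20.0
```

>>> jog_arm(deltas=[[[0,0,0,0,0.03],[0,0,0,0,0.03],[0,0,0.08,0,0.03],[0,0,0.15,0,0.03],[0,0,0.18,0,0.03],[0,0,0.194,0,0.03],[0,0,0.202,0,0.03],[0,0,0.206,0,0.03],[0,0,0.21,0,0.03],[0,0,0.21,0,0.03]]])

```text
time: 16.7
ee_pos: [0.6087, 0.0506, 0.0104]
eef_rot: [0.732, 0.682, 0.0, 0.0]
ft_force: [-0.2, -0.6, -0.3]
width: 0.041
grip_force: 20.0
```

Converted, -0.17 m / 0.5 = -0.34, -0.16 m / 0.5 = -0.32.

>>> jog_arm(deltas=[[[0,0,0,0,0.087],[0,0,0,0,0.087],[0,0,0,0,0.087],[0,0,0,0,0.087],[0,0,-0.04,0,0.087],[0,0,-0.12,0,0.087],[0,0,-0.22,0,0.087],[0,0,-0.32,0,0.087],[0,0,-0.34,0,0.087]]])

```text
time: 17.6
ee_pos: [0.6109, 0.0515, 0.1863]
eef_rot: [0.732, 0.682, 0.003, 0.003]
ft_force: [0.8, 0.7, 1.1]
width: 0.0864
grip_force: 0.0
```

>>> jog_arm(deltas=[[[-0.032,-0.088,0,0,0.087],[-0.064,-0.176,0,0,0.087],[-0.096,-0.264,0,0,0.087],[-0.128,-0.356,0,0,0.087],[-0.128,-0.356,0,0,0.087],[-0.128,-0.356,0,0,0.087],[-0.128,-0.356,0,0,0.087]]])

```text
time: 18.3
ee_pos: [0.4272, -0.0004, 0.18]
eef_rot: [0.732, 0.682, 0.0, 0.0]
ft_force: [-0.0, -0.2, 1.0]
width: 0.087
grip_force: 0.0
```

```bash
python3 - <<'E'
from h import *
c={n:r.camera(n) for n in['top','side','wrist']}
for n in c:
    for m in masks(n,'spool_76'):
        for k,d,h,z,a in(('76',.046,.076,.015,[.614,.1307]),('60',.042,.06,.015,[.6085,.0509]),('46',.038,.046,0,[.4265,-.001])):
            g=fit([(c[n],m[0][0])],z,d,h,a)[0]
            if np.hypot(*(g-a))<.04: print(k,n,g.round(4),m[1],int(m[0][1]))
    for m in masks(n,'pad_a'): print('pad',n,fit([(c[n],m[0][0])],.012,.058,.003,[.6,0])[0].round(4),int(m[0][1]))
print(r.read_state()['joint_positions'],tool([.4265,-.001,-.02]))
E
```

```text
76 top [0.6149 0.1285] 0.84 415
60 top [0.6083 0.0479] 0.68 273
pad top [ 0.604  -0.0303] 345
pad top [ 0.5974 -0.1091] 376
pad top [0.5932 0.1312] 45
46 side [ 0.4259 -0.0018] 0.94 394
76 side [0.6148 0.1312] 0.84 870
60 side [0.6079 0.0498] 0.66 586
pad side [ 0.6003 -0.0288] 332
pad side [ 0.5978 -0.1075] 358
pad side [0.5927 0.0633] 85
pad side [0.6103 0.1363] 382
46 wrist [ 0.4266 -0.002 ] 0.8 1338
60 wrist [0.6093 0.0488] 0.67 2993
pad wrist [0.604  0.0513] 2029
pad wrist [0.6085 0.1291] 2335
pad wrist [ 0.6025 -0.0301] 2155
pad wrist [ 0.5965 -0.1072] 1497
[ 0.6262146  -0.08777965 -0.6820687   1.92519764 -0.05806678  1.28542997
 -0.10829112] [-0.00054309  0.0003143   0.19956925]
```

Placements are good and spool_46 is directly below.

Converted, 0.196 m / 0.5 = 0.392, -0.001 m / 0.5 = -0.002.

>>> jog_arm(deltas=[[[-0.002,0,0.1,0,0.087],[-0.002,0,0.18,0,0.087],[-0.002,0,0.24,0,0.087],[-0.002,0,0.29,0,0.087],[-0.002,0,0.33,0,0.087],[-0.002,0,0.36,0,0.087],[-0.002,0,0.38,0,0.087],[-0.002,0,0.392,0,0.087]]])

```text
time: 19.55
ee_pos: [0.4259, -0.0016, -0.0169]
eef_rot: [0.732, 0.682, -0.0, -0.0]
ft_force: [0.1, 0.2, -0.3]
width: 0.0872
grip_force: 0.0
```

>>> jog_arm(deltas=[[[0,0,0,0,0.03],[0,0,0,0,0.03],[0,0,0,0,0.03],[0,0,0,0,0.03],[0,0,0,0,0.03],[0,0,0,0,0.03],[0,0,0,0,0.03],[0,0,0,0,0.03],[0,0,0,0,0.03]]], squeeze=20)

```text
time: 20.45
ee_pos: [0.4262, -0.0017, -0.0162]
eef_rot: [0.732, 0.682, -0.0, 0.0]
ft_force: [-0.8, 0.5, 1.5]
width: 0.0375
grip_force: 20.0
```

Converted, 0.178 m / 0.5 = 0.356, -0.12 m / 0.5 = -0.24.

>>> jog_arm(deltas=[[[0,0,-0.02,0,0.03],[0,0,-0.08,0,0.03],[0,0,-0.16,0,0.03],[0,0,-0.24,0,0.03],[-0.006,0.08,-0.24,0,0.03],[-0.012,0.16,-0.24,0,0.03],[-0.02,0.24,-0.24,0,0.03],[-0.026,0.31,-0.24,0,0.03],[-0.03,0.356,-0.24,0,0.03],[-0.03,0.356,-0.24,0,0.03],[-0.03,0.356,-0.24,0,0.03],[-0.03,0.356,-0.24,0,0.03]]])

```text
time: 21.65
ee_pos: [0.6018, -0.029, 0.1041]
eef_rot: [0.732, 0.682, -0.0, -0.0]
ft_force: [-0.4, 1.6, -0.5]
width: 0.0377
grip_force: 20.0
```

>>> jog_arm(deltas=[[[0,0,0,0,0.03],[0,0,0.08,0,0.03],[0,0,0.15,0,0.03],[0,0,0.18,0,0.03],[0,0,0.194,0,0.03],[0,0,0.202,0,0.03],[0,0,0.206,0,0.03],[0,0,0.21,0,0.03],[0,0,0.21,0,0.03]]])

```text
time: 22.55
ee_pos: [0.6031, -0.0293, -0.0006]
eef_rot: [0.732, 0.682, 0.0, 0.0]
ft_force: [0.2, -0.0, 0.1]
width: 0.0374
grip_force: 20.0
```

Converted, -0.18 m / 0.5 = -0.36, -0.16 m / 0.5 = -0.32.

>>> jog_arm(deltas=[[[0,0,0,0,0.087],[0,0,0,0,0.087],[0,0,0,0,0.087],[0,0,0,0,0.087],[0,0,-0.04,0,0.087],[0,0,-0.12,0,0.087],[0,0,-0.22,0,0.087],[0,0,-0.32,0,0.087],[0,0,-0.36,0,0.087]]])

```text
time: 23.45
ee_pos: [0.6045, -0.0288, 0.1842]
eef_rot: [0.732, 0.682, 0.002, 0.002]
ft_force: [1.5, -0.9, -0.1]
width: 0.0865
grip_force: 0.0
```

>>> jog_arm(deltas=[[[0.06,-0.058,0,0,0.087],[0.12,-0.116,0,0,0.087],[0.18,-0.174,0,0,0.087],[0.24,-0.232,0,0,0.087],[0.3,-0.29,0,0,0.087],[0.368,-0.348,0,0,0.087],[0.368,-0.348,0,0,0.087],[0.368,-0.348,0,0,0.087],[0.368,-0.348,0,0,0.087]]])

```text
time: 24.35
ee_pos: [0.4427, 0.1656, 0.1787]
eef_rot: [0.732, 0.681, -0.0, 0.0]
ft_force: [-0.5, -0.5, -1.7]
width: 0.0868
grip_force: 0.0
```

```bash
python3 - <<'E'
from h import *
c={n:r.camera(n) for n in['top','side','wrist']}
for n in c:
    for m in masks(n,'spool_76'):
        for k,d,h,z,a in(('76',.046,.076,.015,[.614,.1307]),('60',.042,.06,.015,[.6085,.0509]),('46',.038,.046,.015,[.6029,-.0289]),('32',.034,.032,0,[.4427,.167])):
            g=fit([(c[n],m[0][0])],z,d,h,a)[0]
            if np.hypot(*(g-a))<.04: print(k,n,g.round(4),m[1],int(m[0][1]))
print(tool([.4427,.167,-.026]))
E
```

```text
76 top [0.6139 0.1282] 0.81 435
60 top [0.6076 0.048 ] 0.75 272
46 top [ 0.602  -0.0315] 0.68 201
32 top [0.4428 0.1659] 0.66 167
32 side [0.4431 0.1667] 0.92 340
76 side [0.6149 0.1314] 0.72 856
60 side [0.6083 0.049 ] 0.62 589
46 side [ 0.6051 -0.0286] 0.56 323
60 wrist [0.5951 0.0681] 0.94 807
32 wrist [0.443  0.1678] 0.89 939
76 wrist [0.6147 0.1301] 0.65 3579
[0.00079087 0.00036214 0.20460973]
```

Converted, 0.201 m / 0.5 = 0.402, 0.196 m / 0.5 = 0.392.

>>> jog_arm(deltas=[[[0.002,0,0.1,0,0.087],[0.002,0,0.18,0,0.087],[0.002,0,0.24,0,0.087],[0.002,0,0.29,0,0.087],[0.002,0,0.33,0,0.087],[0.002,0,0.36,0,0.087],[0.002,0,0.38,0,0.087],[0.002,0,0.392,0,0.087],[0.002,0,0.402,0,0.087],[0.002,0,0.402,0,0.087]]])

```text
time: 25.65
ee_pos: [0.4423, 0.1676, -0.0223]
eef_rot: [0.732, 0.682, -0.0, 0.0]
ft_force: [-0.3, 0.9, 0.3]
width: 0.087
grip_force: 0.0
```

>>> jog_arm(deltas=[[[0,0,0,0,0.03],[0,0,0,0,0.03],[0,0,0,0,0.03],[0,0,0,0,0.03],[0,0,0,0,0.03],[0,0,0,0,0.03],[0,0,0,0,0.03],[0,0,0,0,0.03],[0,0,0,0,0.03]]], squeeze=20)

```text
time: 26.55
ee_pos: [0.4422, 0.1676, -0.0223]
eef_rot: [0.732, 0.682, -0.0, 0.0]
ft_force: [-0.9, 0.3, 0.1]
width: 0.0333
grip_force: 20.0
```

Units first: shifts go in shares of 0.5 m and turns go in shares of pi rad. So -0.265 m / 0.5 = -0.53, 0.05 m / 0.5 = 0.1.

>>> jog_arm(deltas=[[[0,0,-0.02,0,0.03],[0,0,-0.08,0,0.03],[0,0,-0.18,0,0.03],[0,0,-0.28,0,0.03],[-0.07,0.046,-0.28,0,0.03],[-0.15,0.1,-0.28,0,0.03],[-0.23,0.154,-0.28,0,0.03],[-0.31,0.206,-0.28,0,0.03],[-0.39,0.26,-0.28,0,0.03],[-0.47,0.31,-0.28,0,0.03],[-0.53,0.348,-0.28,0,0.03],[-0.53,0.348,-0.28,0,0.03]]])

```text
time: 27.75
ee_pos: [0.5978, -0.1152, 0.1176]
eef_rot: [0.734, 0.679, -0.0, 0.0]
ft_force: [-1.7, 0.7, -0.3]
width: 0.0333
grip_force: 20.0
```

>>> jog_arm(deltas=[[[0,0,0,0,0.03],[0,0,0,0,0.03],[0,0,0.08,0,0.03],[0,0,0.16,0,0.03],[0,0,0.21,0,0.03],[0,0,0.23,0,0.03],[0,0,0.24,0,0.03],[0,0,0.246,0,0.03],[0,0,0.25,0,0.03],[0,0,0.25,0,0.03]]])

```text
time: 28.75
ee_pos: [0.5975, -0.1091, -0.0064]
eef_rot: [0.732, 0.682, 0.0, 0.001]
ft_force: [-0.5, 0.4, -0.3]
width: 0.0335
grip_force: 20.0
```

Converted, -0.19 m / 0.5 = -0.38, -0.16 m / 0.5 = -0.32.

>>> jog_arm(deltas=[[[0,0,0,0,0.087],[0,0,0,0,0.087],[0,0,0,0,0.087],[0,0,0,0,0.087],[0,0,-0.04,0,0.087],[0,0,-0.12,0,0.087],[0,0,-0.22,0,0.087],[0,0,-0.32,0,0.087],[0,0,-0.38,0,0.087],[0,0,-0.38,0,0.087]]])

```text
time: 29.75
ee_pos: [0.5994, -0.109, 0.188]
eef_rot: [0.732, 0.682, 0.002, 0.003]
ft_force: [-0.2, -0.2, 0.5]
width: 0.0868
grip_force: 0.0
```

>>> jog_arm(deltas=[[[-0.1,0,0,0,0.087],[-0.2,0,0,0,0.087],[-0.3,0,0,0,0.087],[-0.4,0,0,0,0.087],[-0.5,0,0,0,0.087],[-0.5,0,0,0,0.087],[-0.5,0,0,0,0.087],[-0.5,0,0,0,0.087]]])

```text
time: 30.55
ee_pos: [0.5796, -0.3568, 0.1822]
eef_rot: [0.731, 0.682, 0.0, -0.001]
ft_force: [0.8, 0.6, 0.1]
width: 0.0868
grip_force: 0.0
```

```bash
python3 - <<'E'
from h import *
c={n:r.camera(n) for n in['top','side']}
for n in c:
    for m in masks(n,'spool_76'):
        for k,d,h,z,a in(('76',.046,.076,.015,[.614,.1307]),('60',.042,.06,.015,[.6085,.0509]),('46',.038,.046,.015,[.6029,-.0289]),('32',.034,.032,.015,[.5974,-.1087])):
            g=fit([(c[n],m[0][0])],z,d,h,a)[0]
            if np.hypot(*(g-a))<.04: print(k,n,g.round(4),round(m[1],2),int(m[0][1]))
    for m in masks(n,'tin'): print('tin',n,fit([(c[n],m[0][0])],0,.06,.052,[.45,.3])[0].round(4),m[1])
a=c['top']['img'][100:310,120:360];b=c['side']['img'][140:350,180:340]
cv2.imwrite('pics/f8.png',cv2.resize(np.hstack([a,b]),None,fx=2,fy=2)[:,:,::-1])
E
```

```text
76 top [0.6149 0.128 ] 0.84 404
46 top [ 0.6035 -0.0303] 0.68 218
32 top [ 0.5957 -0.1086] 0.56 146
60 top [0.6074 0.0482] 0.55 259
tin top [0.4341 0.3148] 0.74
76 side [0.6144 0.1316] 0.96 911
60 side [0.6086 0.049 ] 0.8 550
46 side [ 0.6037 -0.0284] 0.76 407
tin side [0.4345 0.317 ] 0.89
```

View pics/f8.png

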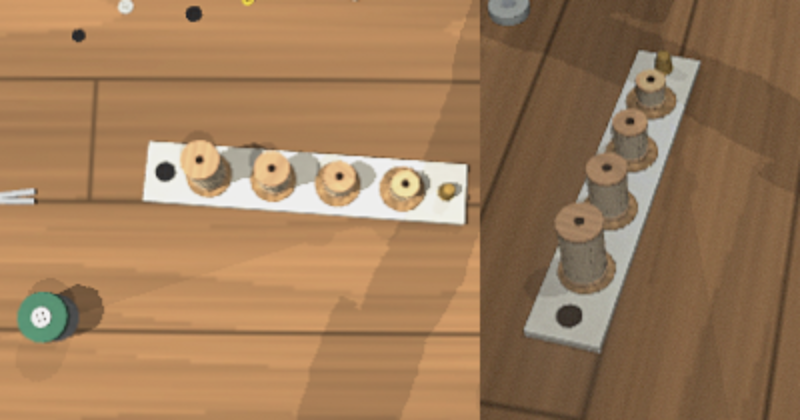

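All four spools stand upright and centred on the pads, shortest next to the thimble. The tin hasn't moved and the arm is clear.

```bash
python3 -c "
from bench import r
print(r.close_job())"
```

```text
the job is handed in; nothing more can be done
None
```

I handed the job in at about 31 s with all four spools upright and centred on the pads, shortest by the thimble and tallest at the far end, and the tin unmoved; hand-in returned no verdict, and one early grasp closed on nothing because the fingertips sit about 34 mm above the reported TCP, which I corrected for.

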